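# Sort microscope foot cups by the drag of their soles

### The arm

A 6-joint arm with a two-finger parallel gripper is mounted at the origin on the work surface. World frame = base frame: x ahead of the robot, y to its left, z up, the work surface at z = 0. Lengths are in mm, angles in rad, forces in N, time in s.
With the tool pointing down it reaches from about 275 to 750 mm from the base axis. Payload 10.2 kg.
Tool frame: the origin (TCP) lies midway between the tips of the shut fingers; the grasp point (between the pads) lies 19 mm behind it (ctrl.grip_depth is the distance from the TCP to the grasp point, in mm); y points along the fingers, x is the direction in which the jaws open and shut, and the axes are right-handed (so a half turn about y gives the same grasp; the last joint's range is limited). The gripper opens to 85 mm and grips with 20 to 120 N. Pads are 22 mm wide; open, the fingers measure 114 mm over their backs; the gripper's body (76 mm by 85 mm) begins 54 mm behind the grasp point. The pads swing forward as they close: fully open they stand 13 mm farther back than shut.
Start: joints at [-1.346, 0.313, 1.498, -0, 1.331, -0.223], TCP at [227.305, -473.248, 231.294] pointing down, gripper open.
Joint ranges: [-2.94, 2.94], [-0.97, 2.17], [0.19, 2.56], [-1.23, 4.37], [0.02, 3.11], [-2.88, 2.88]. Speed limits (rad/s): [2.39, 2.39, 3.01, 3.14, 3.14, 3.14].

### API

Orientations are given as a unit quaternion [w, x, y, z].
In Python, from rig import ctrl gives the robot as it stands. The module is installed in compiled form; this text tells all that it offers.
- The arm moves only by the tool drive_tool, never from a script. Its arguments are lists of equal length, an entry for each row: "gripper": the closure, from 0 (fully open) to 1 (shut); "offset": the shift along the tool's x, y, z in m, a list of three; "turn": the turn about the tool's y in degrees. In form: {"gripper": [gripper, ...], "offset": [[tx, ty, tz], ...], "turn": [turn, ...]}. A call has 1 to 20 rows; each row shifts and turns the commanded pose from where the row before left it, along the tool's axes as they then stand; what a row does not reach is not made up. A row lasts 1/12 s, in which the tool goes at most 41.7 mm and 7.16 degrees, less where a joint would pass 70% of its speed; a pose out of reach is approached as far as the arm can. A call is refused whole if a number of a shift passes 0.0417 or a number of a turn 7.16, either way. A call with a gripper value outside its range is refused whole. The fingers move at their own pace and stop on an object; "force" is the grip in N (left out, the last holds). Time passes only in rows, so rows that do not move let the fingers close. It gives the time, the measured TCP pose, the force and the opening at its end, in the units of the state.
- ctrl.sense(): the state, without advancing time (a new reading comes with each control period).
- ctrl.capture(name): name is "side" or "top"; returns (picture, depth): 384x512x3 uint8, red, green, blue; 384x512 float32, mm along the optical axis (not along the pixel's ray), 0 where there is no reading.
- ctrl.camera_params(name): a dict with "fovy" (degrees; the focal length in pixels is half the picture's height over the tangent of half this angle, whatever the lens; pixels are square), "cx", "cy" (the principal point, pixels), "distortion" ([k1, k2, p1, p2, k3] as OpenCV has them; the pictures are not rectified), "view" (4x4, takes a point from world to camera coordinates). Camera axes: x right, y down, z forward; pixel columns grow to the right and rows downward; lengths in mm; the calibration is good to about 2 mm. A picture is of the moment at which its call begins. camera_params takes no time and is no camera call.
- ctrl.finish_job(): hands the job in, once; it reports no verdict.
Trained networks look in the newest picture that a camera, given by its name, has taken for a name from the list of things; names that differ only in an ending like _2 or _b are one class to them, and where a whole thing is asked for, a point or a joint stands for the part that bears it (a point fixed in the world has none). Each returns a list of dicts, best first, with "score" (0 to 1); they miss things now and then, are a little off and sometimes report something else, mostly with a low value. They report only what shows in the picture. A call takes as long as a camera call. They do not tell look-alikes from the thing itself.
- ctrl.boxes_of(camera, query): "centre" ([x, y, z] in mm, in the coordinates of the camera as it stood for that picture, good to about 4 mm: the middle of the surface that is visible of it).
- ctrl.regions_of(camera, query): "mask" (384x512 bool, what is visible of it).
- ctrl.pinpoint(camera, query): "centre" ([x, y, z] in mm, in the coordinates of the camera as it stood for that picture, good to about 4 mm: a listed point, or the origin of a listed thing).
The state is a dict: "time_s": time; "joints": joint angles; "dq": joint speeds; "tau": joint torques, N m; "eef_pos": TCP position; "ee_rot": TCP orientation; "force": force on the tool from outside, world axes, zero at the start; "wrist_torque": the same for the moment, N m; "grip_width": opening from 0.0 (shut) to 1.0 (fully open).
Only numpy, scipy, OpenCV 4.12 (cv2) and the standard library are available. Lean on these libraries where they do the work, as an engineer would, in place of code of your own. Each camera call takes 0.05 s, during which the arm holds its last target.

### The job

The three metal foot cups look alike, but one or two of them have a worn, slippery sole. Drag each cup over the bench, keeping it flat and never lifting or tipping it, and feel how hard it drags: slide those that grip well right inside the green bay and the slippery ones right inside the red bay, clear of the gate's path. Then, when all are in, push the yellow gate of the red bay fully shut by its upright pin, let go of everything, and leave the dish, the jar and the lens where they are.

Things in the scene. Friction and masses are not known exactly. Their poses are not given: they have to be found in the camera images.
- foot_a: Open round metal foot cup, outside 60 mm, inside 54 mm, rim 28 mm and inner floor 11 mm over the bench; 0.7-1 kg. A closed fingertip fits in it and drags it by its inner wall. Origin: centre, at bench level; z up. All three cups look alike; name and place tell nothing.
- foot_b: Open round metal foot cup, outside 60 mm, inside 54 mm, rim 28 mm and inner floor 11 mm over the bench; 0.7-1 kg. A closed fingertip fits in it and drags it by its inner wall. Origin as foot_a. Its sole (any cup's) is good, dragging steadily at 3.5 to 7.5 N, or worn, at 0.7 to 1.5 N; one or two of the three are worn.
- foot_c: Open round metal foot cup, outside 60 mm, inside 54 mm, rim 28 mm and inner floor 11 mm over the bench; 0.7-1 kg. A closed fingertip fits in it and drags it by its inner wall. Origin as foot_a. Under each cup a 52 mm sole pad, 8 mm thick, lies loose, hidden by the skirt: it goes along while the cup slides flat, and stays behind if it is lifted.
- rail: Fixed aluminium parking rail, 300 mm along its y, 14 mm high, on the robot's side of the cups. Cups start 60 mm off it on its +x side, at -100, 0, +100 mm along its y, between short fins that reach 29 mm out. At its y = +200 mm stands a fixed closed grey spares box, 66 mm square, 31 mm high. Origin: middle of the rail, bench level; x points to the cups.
- bay_pass: Fixed green bay for cups that grip: low three-sided frame, inside 90 mm deep (x) by 156 mm wide (y), walls 6 mm thick, 24 mm high, open towards the robot (-x), floor at bench level without a step. Two cups fit side by side (y -37 and +37 mm). Origin: centre of the inside, bench level; x points from mouth to back wall. Lies left or right.
- bay_reject: Fixed red bay for slippery cups, frame and origin as the green bay. Its yellow gate (bar 8 mm thick, top 20 mm over the bench) runs along y across the mouth, 51 mm on the -x side of the origin; cups must lie wholly behind it. Open, it is parked beyond the bay's +y side; it shuts by sliding towards -y.
- gate (a joint): Travel of the yellow gate in m: 0 fully open, 0.18 fully shut against its stop; slides along the red bay's -y with about 2 N of friction and stays where it is left. It starts somewhere from 0 to 0.025.
- gate_pin (a point): Top of the upright pin on the gate's leading (-y) end, by which it is pushed: 12 mm diameter dark shaft from 20 mm to 56 mm over the bench, with an 18 mm black cap up to 62 mm; this point is on its axis, 60 mm over the bench. It moves with the gate.
- dish: Bystander: shallow round culture dish with pink inside, closed, 94 mm across, 18 mm high. Origin: centre of its underside.
- bottle: Bystander: closed jar, 54 mm diameter, 110 mm high. Origin: centre of its underside.
- lens: Bystander: small lens barrel standing upright, 34 mm diameter, 48 mm high. Origin: centre of its underside.
Things that resemble listed ones, but are neither listed nor needed, are in the scene too. Leave any blue or turquoise look-alike of the foot_c alone.

How it is judged (in metres and radians):
On the way, in this order (a step that is already met when the one before it is completed fails the run):
1. all three cups lie in their right bays while the gate is still open ((((x of foot_a in the frame of bay_reject between -0.012 and 0.03 m and y of foot_a in the frame of bay_reject between -0.055 and 0.055 m) and contact force between foot_a_middle and anything else above 2 N) or ((x of foot_a in the frame of bay_pass between -0.012 and 0.03 m and y of foot_a in the frame of bay_pass between -0.055 and 0.055 m) and contact force between foot_a_middle and anything else below 1 N)) and height (world z) of each of foot_a, foot_b, foot_c above -0.001 m and angle between each of foot_a, foot_b, foot_c's own z axis and vertical below 0.1 rad and (((x of foot_b in the frame of bay_reject between -0.012 and 0.03 m and y of foot_b in the frame of bay_reject between -0.055 and 0.055 m) and contact force between foot_b_middle and anything else above 2 N) or ((x of foot_b in the frame of bay_pass between -0.012 and 0.03 m and y of foot_b in the frame of bay_pass between -0.055 and 0.055 m) and contact force between foot_b_middle and anything else below 1 N)) and (((x of foot_c in the frame of bay_reject between -0.012 and 0.03 m and y of foot_c in the frame of bay_reject between -0.055 and 0.055 m) and contact force between foot_c_middle and anything else above 2 N) or ((x of foot_c in the frame of bay_pass between -0.012 and 0.03 m and y of foot_c in the frame of bay_pass between -0.055 and 0.055 m) and contact force between foot_c_middle and anything else below 1 N)) and linear speed of each of foot_a, foot_b, foot_c below 0.02 m/s and value of joint gate below 0.05 m), for 0.2 s.
2. the gate is pushed shut (value of joint gate above 0.17 m), for 0.2 s.
At the end, for the whole second after the job is handed in: Each grippy cup in the green bay, each slippery one (its sole carries only the middle of the floor) in the red bay, sole under it, flat, at rest, centre 12 mm short to 30 mm past mid-depth and within 55 mm of mid-width; gate within 10 mm of its stop ((((x of foot_a in the frame of bay_reject between -0.012 and 0.03 m and y of foot_a in the frame of bay_reject between -0.055 and 0.055 m) and contact force between foot_a_middle and anything else above 2 N) or ((x of foot_a in the frame of bay_pass between -0.012 and 0.03 m and y of foot_a in the frame of bay_pass between -0.055 and 0.055 m) and contact force between foot_a_middle and anything else below 1 N)) and height (world z) of each of foot_a, foot_b, foot_c above -0.001 m and angle between each of foot_a, foot_b, foot_c's own z axis and vertical below 0.1 rad and (((x of foot_b in the frame of bay_reject between -0.012 and 0.03 m and y of foot_b in the frame of bay_reject between -0.055 and 0.055 m) and contact force between foot_b_middle and anything else above 2 N) or ((x of foot_b in the frame of bay_pass between -0.012 and 0.03 m and y of foot_b in the frame of bay_pass between -0.055 and 0.055 m) and contact force between foot_b_middle and anything else below 1 N)) and (((x of foot_c in the frame of bay_reject between -0.012 and 0.03 m and y of foot_c in the frame of bay_reject between -0.055 and 0.055 m) and contact force between foot_c_middle and anything else above 2 N) or ((x of foot_c in the frame of bay_pass between -0.012 and 0.03 m and y of foot_c in the frame of bay_pass between -0.055 and 0.055 m) and contact force between foot_c_middle and anything else below 1 N)) and linear speed of each of foot_a, foot_b, foot_c below 0.02 m/s and value of joint gate above 0.17 m); the robot touches nothing.
It fails at once if a cup is lifted off the bench or tipped (height (world z) of any of foot_a, foot_b, foot_c above 0.012 m or angle between any of foot_a, foot_b, foot_c's own z axis and vertical above 0.25 rad).
It fails at once if the dish, jar or lens is shifted by more than 20 mm (distance of any of dish, bottle, lens from where it was at the start of the episode above 0.02 m).
It also fails if it takes over 72 s, if anything falls off the work surface, if the arm or the gripper's body presses on something with over 40 N, if the wrist force passes 120 N, or if a joint passes its speed limit or range.

## Working session

There is one attempt and no reset: what is moved stays moved. The work goes in short steps, Python scripts to look and compute and a tool call to move; the robot and the scene stay as the last step left them, time stands still between calls to the robot, and variables do not carry over. Pictures are saved under pics/ and viewed, and the job is handed in when it is done.

Besides the shell and the picture viewer there is one more tool, called in YAML: its name, and indented under it one key for each argument. drive_tool: Moves the arm, as the interface text tells. Its arguments: {"type":"object","properties":{"gripper":{"type":"array","items":{"type":"number"}},"offset":{"type":"array","items":{"type":"array","items":{"type":"number"}}},"turn":{"type":"array","items":{"type":"number"}},"force":{"type":"number"}},"required":["gripper","offset","turn"]}

```bash
mkdir -p pics
cat > h.py <<'E'
from rig import ctrl
import numpy as np, cv2
def save(img,n): cv2.imwrite('pics/'+n,img[:,:,::-1])
def K(cam):
    p=ctrl.camera_params(cam); f=192/np.tan(np.radians(p['fovy'])/2)
    return np.array([[f,0,p['cx']],[0,f,p['cy']],[0,0,1]]),np.array(p['distortion'],float),np.array(p['view'],float)
def c2w(cam,pt):
    V=K(cam)[2]; return (np.linalg.inv(V)@np.r_[pt,1])[:3]
def pix2plane(cam,uv,z):
    k,d,V=K(cam); n=cv2.undistortPoints(np.array(uv,float).reshape(-1,1,2),k,d).reshape(-1,2)
    R=V[:3,:3];t=V[:3,3];c=-R.T@t; out=[]
    for a in n:
        r=R.T@np.r_[a,1]; out.append(c+r*(z-c[2])/r[2])
    return np.array(out)
def w2pix(cam,P):
    k,d,V=K(cam); P=np.array(P,float).reshape(-1,3)
    return cv2.projectPoints(P,cv2.Rodrigues(V[:3,:3])[0],V[:3,3],k,d)[0].reshape(-1,2)
E
python3 - <<'E'
from h import *
for c in ['top','side']:
    im,d=ctrl.capture(c); save(im,c+'0.png'); np.save(c+'0.npy',d)
    print(c,ctrl.camera_params(c))
    for q in ['foot_a','rail','bay_pass','bay_reject','gate_pin','dish','bottle','lens']:
        for o in ctrl.pinpoint(c,q): 
            w=c2w(c,o['centre']); print(q,round(o['score'],2),w.round(0),w2pix(c,w).round(0))
print(ctrl.sense())
E
```

```text
top {'fovy': 42.87717764735439, 'cx': 256.475755437634, 'cy': 188.97105441655702, 'distortion': array([-0.04545589,  0.        ,  0.        ,  0.        ,  0.        ]), 'view': array([[-3.76581204e-03, -9.99991252e-01, -1.82041007e-03,
        -6.11021288e+00],
       [-9.88697281e-01,  3.99611220e-03, -1.49872337e-01,
         4.76778519e+02],
       [ 1.49878300e-01,  1.23544344e-03, -9.88703681e-01,
         1.25185355e+03],
       [ 0.00000000e+00,  0.00000000e+00,  0.00000000e+00,
         1.00000000e+00]])}
foot_a 0.91 [443. -88.   4.] [[286. 203.]]
foot_a 0.7 [459. 111.  -2.] [[213. 198.]]
foot_a 0.67 [452.  11.  -0.] [[249. 200.]]
foot_a 0.64 [641.  31.  -1.] [[242. 132.]]
foot_a 0.62 [642. -70.  -7.] [[279. 132.]]
rail 0.89 [388.  18.  -1.] [[247. 224.]]
bay_pass 0.63 [ 650. -226.   -2.] [[335. 129.]]
bay_reject 0.87 [640. 222.  -1.] [[173. 133.]]
gate_pin 0.51 [593. 321.  59.] [[131. 144.]]
dish 0.9 [424. 420.  -1.] [[ 98. 211.]]
bottle 0.65 [ 370. -381.   -5.] [[395. 230.]]
lens 0.66 [ 469. -446.    3.] [[418. 193.]]
lens 0.18 [592. 321.  57.] [[132. 145.]]
side {'fovy': 
[... 1097 characters left out ...]
.] [[242. 224.]]
{'time_s': 0.9, 'joints': array([-1.34640525e+00,  3.12958869e-01,  1.49769196e+00,  4.82910948e-05,
        1.33101436e+00, -2.23359957e-01]), 'dq': array([-1.06768376e-05,  4.34934117e-05, -7.22950434e-04,  8.82238164e-04,
        5.27992603e-04,  9.01773905e-04]), 'tau': array([-1.81248342e-04, -4.12158108e+01, -2.59899831e+01, -7.93741128e-05,
        5.12622137e-04, -6.35976136e-06]), 'eef_pos': array([ 227.31443179, -473.24763489,  231.26706709]), 'ee_rot': array([ 0.59855493, -0.59849521,  0.376527  , -0.37651415]), 'force': array([-0.14240335, -0.012055  ,  0.58887602]), 'wrist_torque': array([ 0.02564497, -0.01384544,  0.02067814]), 'grip_width': 0.9967029828544048}
```

Run:
```python
import cv2
a=cv2.imread('pics/top0.png'); cv2.imwrite('pics/top0c.png',cv2.resize(a[90:270,70:450],(798,378),interpolation=cv2.INTER_CUBIC))
b=cv2.imread('pics/side0.png'); cv2.imwrite('pics/side0c.png',cv2.resize(b[110:360,130:430],(720,600),interpolation=cv2.INTER_CUBIC))
```

```text
(no output)
```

View pics/top0c.png

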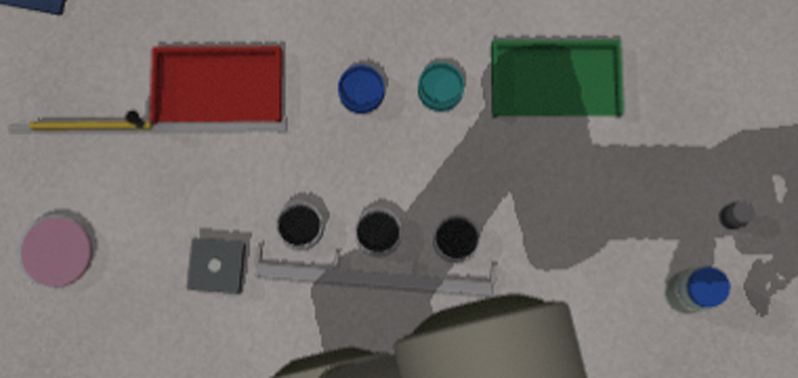

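View pics/side0c.png

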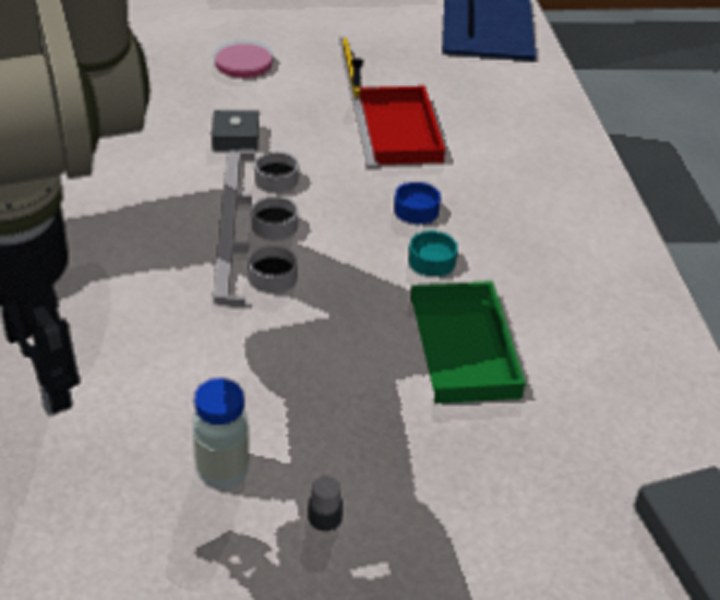

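The top view shows the grey cups at pixels (213,198), (249,200) and (286,203). The blue and turquoise look-alikes are at (242,132) and (279,132), and the grey spares box is at about (173,217). The red bay is on the left with its pin at (131,145), and the green bay is on the right. The three grey cups next to the rail are the ones I want. Next I refine their positions from depth.

```bash
cat >> h.py <<'E'
def cloud(cam,d):
    k,dist,V=K(cam); h,w=d.shape
    uv=np.stack(np.meshgrid(np.arange(w),np.arange(h)),-1).reshape(-1,1,2).astype(float)
    n=cv2.undistortPoints(uv,k,dist).reshape(-1,2); z=d.reshape(-1,1)
    P=np.c_[n*z,z]; W=(P-V[:3,3])@V[:3,:3]
    W[z[:,0]<=0]=np.nan
    return W.reshape(h,w,3)
def yaw():
    q=ctrl.sense()['ee_rot']; from scipy.spatial.transform import Rotation as R
    return R.from_quat(np.r_[q[1:],q[0]]).as_matrix()
E
python3 - <<'E'
from h import *
from scipy.optimize import least_squares
cups=[(459,110),(451,11),(442,-90),(641,29),(642,-72)]
for c in ['top','side']:
    im=cv2.imread(f'pics/{c}0.png'); d=np.load(c+'0.npy'); W=cloud(c,d)
    bench=W[...,2][(abs(W[...,0]-530)<25)&(abs(W[...,1])<200)]; print(c,'bench z',np.nanmedian(bench),np.nanstd(bench))
    for x,y in cups:
        m=(np.hypot(W[...,0]-x,W[...,1]-y)<40)&(abs(W[...,2]-28)<4)
        P=W[m]; 
        r=least_squares(lambda p:np.hypot(P[:,0]-p[0],P[:,1]-p[1])-28.5,[x,y],loss='soft_l1'); print('cup',m.sum(),r.x.round(1))
    for n,x,y in [('green',648,-224),('red',642,221)]:
        m=(abs(W[...,0]-x)<70)&(abs(W[...,1]-y)<100)&(abs(W[...,2]-24)<4)
        r=cv2.minAreaRect(W[m][:,:2].astype(np.float32)); print(n,m.sum(),r)
    m=(abs(W[...,0]-592)<25)&(abs(W[...,1]-321)<40)&(W[...,2]>50); print('pin',W[m].round(0)[:12].tolist(), np.median(W[m],0) if m.any() else '')
    m=(abs(W[...,0]-388)<40)&(abs(W[...,1]-16)<200)&(abs(W[...,2]-13)<4); print('rail',cv2.minAreaRect(W[m][:,:2].astype(np.float32)))
print(yaw().round(3))
E
```

```text
top bench z 0.06915464777938056 2.6876690133096357
cup 67 [459. 110.]
cup 70 [450.2  10.5]
cup 64 [441.8 -89.1]
cup 66 [636.3  31.9]
cup 65 [638.6 -71.2]
green 285 ((651.0006713867188, -223.47560119628906), (98.73110961914062, 169.90550231933594), 0.7921884655952454)
red 289 ((639.3303833007812, 226.88143920898438), (106.9113998413086, 182.7724151611328), 1.4999338388442993)
pin [[596.0, 323.0, 63.0], [597.0, 321.0, 61.0], [596.0, 319.0, 62.0], [597.0, 317.0, 59.0], [597.0, 315.0, 57.0], [594.0, 324.0, 60.0], [594.0, 321.0, 62.0], [594.0, 319.0, 61.0], [594.0, 316.0, 61.0], [594.0, 314.0, 59.0], [593.0, 310.0, 66.0], [592.0, 327.0, 60.0]] [588.84672307 318.22780238  60.89413488]
rail ((399.71710205078125, 25.03668212890625), (323.9720458984375, 56.274295806884766), 89.27594757080078)
side bench z -1.3422741436919232 1.9371502894865529
cup 49 [457.1 105.5]
cup 64 [448.6   5.9]
cup 69 [440.6 -93.6]
cup 31 [636.   26.5]
cup 39 [638.6 -77. ]
green 264 ((651.27880859375, -226.396484375), (99.93202209472656, 171.46258544921875), 0.1666000783443451)
red 141 ((639.8582153320312, 220.63140869140625), (185.89675903320312, 106.5041732788086), 89.9152603149414)
pin [[590.0, 324.0, 60.0], [594.0, 325.0, 59.0], [582.0, 316.0, 61.0], [586.0, 316.0, 61.0], [589.0, 317.0, 60.0], [592.0, 310.0, 64.0], [596.0, 312.0, 63.0], [581.0, 309.0, 61.0], [586.0, 314.0, 58.0], [589.0, 310.0, 60.0], [593.0, 314.0, 58.0], [595.0, 308.0, 61.0]] [590.31844986 309.9569793   59.93205419]
rail ((401.5376892089844, 21.615737915039062), (331.0201721191406, 57.77690887451172), 88.75611877441406)
[[ 0.433  0.     0.901]
 [-0.901  0.     0.433]
 [-0.    -1.     0.   ]]
```

drive_tool:
  gripper: [1,1,1,1,1,1,1,1,1,1,1,1,1,1,1,1]
  offset:
    - [0,0,0]
    - [0,0,0]
    - [0,0,0]
    - [0,0,0]
    - [-0.032,0,0.018]
    - [-0.032,0,0.018]
    - [-0.032,0,0.018]
    - [-0.032,0,0.018]
    - [-0.032,0,0.018]
    - [-0.032,0,0.018]
    - [-0.032,0.01,0.018]
    - [-0.032,0.02,0.018]
    - [-0.032,0.02,0.018]
    - [-0.032,0.02,0.018]
    - [-0.032,0.02,0.018]
    - [-0.031,0.02,0.016]
  turn: [7,7,7,4.67,0,0,0,0,0,0,0,0,0,0,0,0]
  force: 30

```text
time_s: 2.23
eef_pos: [441.9, -88.9, 120.9]
ee_rot: [-0.5, 0.5, -0.5, 0.5]
force: [-0.2, -1.6, 0.7]
grip_width: 0.001
```

Run:
```python
from h import *
im,d=ctrl.capture('side'); s=ctrl.sense(); print(s['eef_pos'],w2pix('side',[s['eef_pos'],[441.5,-90.5,28]]))
cv2.imwrite('pics/side1.png',cv2.resize(im[130:260,180:330,::-1],(690,598),interpolation=cv2.INTER_CUBIC))
```

```text
[441.65214832 -83.96133708 117.48753329] [[243.40167915 191.80185164]
 [243.56834781 217.92859523]]
```

View pics/side1.png

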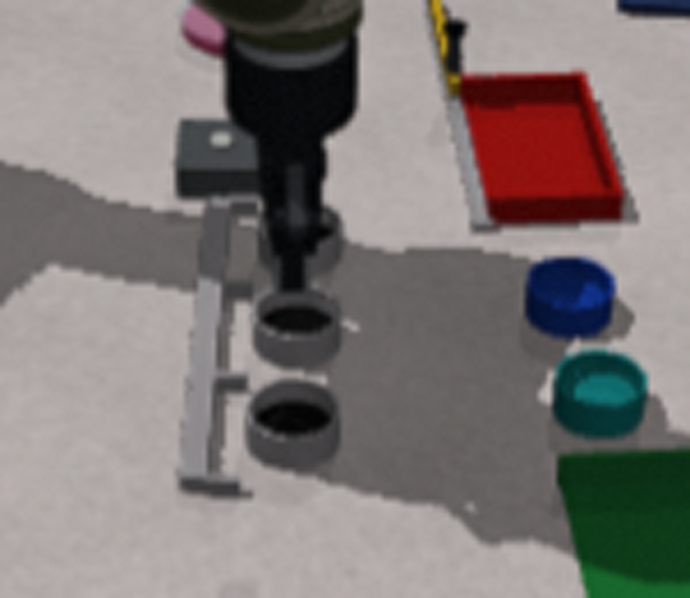

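drive_tool:
  gripper: [1,1,1,1]
  offset:
    - [0,0.03,0]
    - [0,0.03,0]
    - [0,0,0]
    - [0,0,0]
  turn: [0,0,0,0]

```text
time_s: 2.62
eef_pos: [440.7, -90.6, 61.4]
ee_rot: [0.5, -0.5, 0.501, -0.499]
force: [0.5, 0.2, 1.1]
grip_width: -0.004
```

drive_tool:
  gripper: [1,1,1,1,1]
  offset:
    - [0,0.015,0]
    - [0,0.015,0]
    - [0,0.01,0]
    - [0,0.005,0]
    - [0,0,0]
  turn: [0,0,0,0,0]

```text
time_s: 3.03
eef_pos: [441.6, -91.2, 17.3]
ee_rot: [-0.5, 0.5, -0.5, 0.5]
force: [1.1, 0.5, 0.6]
grip_width: 0.0
```

drive_tool:
  gripper: [1,1,1,1,1,1,1,1,1,1]
  offset:
    - [0,0,0.004]
    - [0,0,0.004]
    - [0,0,0.004]
    - [0,0,0.004]
    - [0,0,0.004]
    - [0,0,0.004]
    - [0,0,0.004]
    - [0,0,0.004]
    - [0,0,0.004]
    - [0,0,0.004]
  turn: [0,0,0,0,0,0,0,0,0,0]

```text
time_s: 3.87
eef_pos: [480.5, -90.4, 16.5]
ee_rot: [0.5, -0.501, 0.501, -0.499]
force: [-6.4, 0.5, 3.4]
grip_width: 0.003
```

drive_tool:
  gripper: [1,1,1]
  offset:
    - [0,0,0.004]
    - [0,0,0.004]
    - [0,0,0.004]
  turn: [0,0,0]

```text
time_s: 4.12
eef_pos: [492.5, -90.4, 16.5]
ee_rot: [0.499, -0.501, 0.501, -0.499]
force: [-6.5, 0.3, 3.4]
grip_width: 0.007
```

drive_tool:
  gripper: [1,1,1]
  offset:
    - [0,0,0.004]
    - [0,0,0.004]
    - [0,0,0.004]
  turn: [0,0,0]

```text
time_s: 4.37
eef_pos: [504.5, -90.4, 16.5]
ee_rot: [0.499, -0.501, 0.501, -0.499]
force: [-6.0, 1.2, 3.7]
grip_width: 0.005
```

drive_tool:
  gripper: [1,1,1]
  offset:
    - [0,0,0.004]
    - [0,0,0.004]
    - [0,0,0.004]
  turn: [0,0,0]

```text
time_s: 4.62
eef_pos: [516.4, -90.4, 16.5]
ee_rot: [0.499, -0.501, 0.501, -0.499]
force: [-6.5, -0.3, 3.9]
grip_width: -0.0
```

drive_tool:
  gripper: [1,1,1,1,1,1,1,1,1,1,1,1,1,1,1,1,1,1,1,1]
  offset:
    - [0,0,-0.006]
    - [0,0,-0.006]
    - [0.005,0,0]
    - [0.006,0,0]
    - [0.008,0,0]
    - [0.01,0,0]
    - [0.012,0,0]
    - [0.012,0,0]
    - [0.012,0,0]
    - [0.012,0,0]
    - [0.012,0,0]
    - [0.012,0,0]
    - [0.012,0,0]
    - [0.012,0,0]
    - [0.012,0,0]
    - [0.01,0,0]
    - [0.008,0,0]
    - [0.004,0,0]
    - [0.002,0,0]
    - [0,0,0]
  turn: [0,0,0,0,0,0,0,0,0,0,0,0,0,0,0,0,0,0,0,0]

```text
time_s: 6.28
eef_pos: [505.1, -252.1, 16.6]
ee_rot: [-0.5, 0.5, -0.5, 0.5]
force: [-0.4, 0.7, 1.5]
grip_width: 0.003
```

Run:
```python
from h import *
im,d=ctrl.capture('side'); s=ctrl.sense(); print(s['eef_pos'],s['force'],s['time_s'])
cv2.imwrite('pics/side2.png',cv2.resize(im[130:310,180:400,::-1],(733,600),interpolation=cv2.INTER_CUBIC))
W=cloud('side',d)
for x,y in [(505,-260),(457,105.5),(448,6)]:
    m=(np.hypot(W[...,0]-x,W[...,1]-y)<45)&(abs(W[...,2]-28)<4);P=W[m];
    from scipy.optimize import least_squares
    print(m.sum(), least_squares(lambda p:np.hypot(P[:,0]-p[0],P[:,1]-p[1])-28.5,[x,y],loss='soft_l1',f_scale=2).x)
```

```text
[ 505.19393671 -251.99144512   16.65157208] [-0.44827235  0.4465593  -0.30547242] 6.3333
73 [ 503.39721957 -239.92112907]
0 [457.  105.5]
35 [449.11207783   6.85685031]
```

View pics/side2.png

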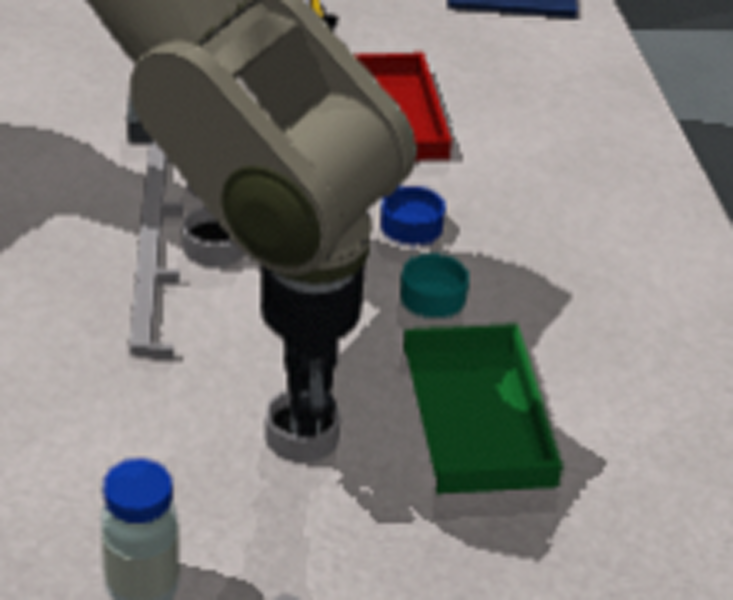

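Run:
```python
from h import *
print(pix2plane('side',[[270.6,256],[270.6,255],[270.6,258]],28))
print(w2pix('side',[[505,-260,28]]))
for o in ctrl.pinpoint('side','foot_a'): print(o['score'],c2w('side',o['centre']).round(1))
```

```text
[[ 502.65578257 -249.81800459   28.        ]
 [ 503.05453183 -246.11668033   28.        ]
 [ 501.86380127 -257.17043203   28.        ]]
[[271.90851436 258.70697136]]
0.81 [ 502.6 -237.2   -1.7]
0.62 [640.  -74.3  -5. ]
0.5 [ 6.405e+02  3.070e+01 -2.000e-01]
```

drive_tool:
  gripper: [1,1,1,1,1,1,1,1,1,1,1,1,1,1,1,1,1,1]
  offset:
    - [0.005,0,0]
    - [0.005,0,0]
    - [0.004,0,0]
    - [0.002,0,0]
    - [0,0,0]
    - [-0.005,0,0]
    - [-0.005,0,0]
    - [0,0,0.006]
    - [0,0,0.006]
    - [0,0,0.008]
    - [0,0,0.01]
    - [0,0,0.012]
    - [0,0,0.012]
    - [0,0,0.012]
    - [0,0,0.012]
    - [0,0,0.012]
    - [0,0,0.012]
    - [0,0,0.012]
  turn: [0,0,0,0,0,0,0,0,0,0,0,0,0,0,0,0,0,0]

```text
time_s: 7.88
eef_pos: [619.5, -257.7, 16.4]
ee_rot: [0.5, -0.5, 0.501, -0.499]
force: [-6.4, 0.0, 2.3]
grip_width: -0.0
```

drive_tool:
  gripper: [1,1,1,1,1,1,1,1]
  offset:
    - [0,0,0.012]
    - [0,0,0.012]
    - [0,0,0.01]
    - [0,0,0.006]
    - [0,0,0.004]
    - [0,0,0.002]
    - [0,0,0.001]
    - [0,0,0]
  turn: [0,0,0,0,0,0,0,0]

```text
time_s: 8.55
eef_pos: [666.0, -257.8, 16.4]
ee_rot: [0.5, -0.5, 0.5, -0.5]
force: [-4.3, -0.3, 1.9]
grip_width: -0.004
```

drive_tool:
  gripper: [1,1,1,1,1,1]
  offset:
    - [0,0,-0.006]
    - [0,0,-0.005]
    - [0,-0.01,0]
    - [0,-0.03,0]
    - [0,-0.03,0]
    - [0,-0.03,0]
  turn: [0,0,0,0,0,0]

```text
time_s: 9.05
eef_pos: [655.1, -257.7, 118.8]
ee_rot: [-0.5, 0.5, -0.5, 0.5]
force: [-0.2, -0.5, -0.1]
grip_width: 0.002
```

drive_tool:
  gripper: [1,1,1,1,1,1,1,1,1,1,1,1,1]
  offset:
    - [-0.0267,0,-0.0205]
    - [-0.0267,0,-0.0205]
    - [-0.0267,0,-0.0205]
    - [-0.0267,0,-0.0205]
    - [-0.0267,0,-0.0205]
    - [-0.0267,0,-0.0205]
    - [-0.0267,0,-0.0205]
    - [-0.0267,0,-0.0205]
    - [-0.0267,0.01,-0.0205]
    - [-0.0267,0.02,-0.0205]
    - [0,0.02,0]
    - [0,0,0]
    - [0,0,0]
  turn: [0,0,0,0,0,0,0,0,0,0,0,0,0]

```text
time_s: 10.13
eef_pos: [450.6, 9.1, 67.3]
ee_rot: [-0.5, 0.5, -0.5, 0.5]
force: [0.1, -0.6, -0.4]
grip_width: -0.0
```

Run:
```python
from h import *
from scipy.optimize import least_squares
s=ctrl.sense(); print(s['eef_pos'],s['time_s'])
for c in ['side','top']:
    im,d=ctrl.capture(c); W=cloud(c,d); save(im,c+'3.png')
    for o in ctrl.pinpoint(c,'foot_a'): print(c,round(o['score'],2),c2w(c,o['centre']).round(1))
    for x,y in [(652,-258)]:
        m=(np.hypot(W[...,0]-x,W[...,1]-y)<34)&(abs(W[...,2]-29)<3.5);P=W[m]
        print(m.sum(), least_squares(lambda p:np.hypot(P[:,0]-p[0],P[:,1]-p[1])-28.5,[x,y],loss='soft_l1',f_scale=2).x)
a=cv2.imread('pics/top3.png')[90:240,110:370]; b=cv2.imread('pics/side3.png')[130:280,180:400]
cv2.imwrite('pics/m3.png',np.vstack([cv2.resize(a,(520,300)),cv2.resize(b,(440,300))[:, :].copy() if 0 else cv2.resize(b,(520,300))]))
```

```text
[450.64838757   9.08453598  67.28206688] 10.1333
side 0.75 [451.    8.9  -3.1]
side 0.63 [463.2 109.2   2.6]
side 0.63 [637.8 -76.3  -4.4]
side 0.62 [ 6.469e+02  2.181e+02 -1.000e-01]
side 0.59 [ 649.2 -258.1    1.7]
side 0.59 [637.3  26.4   2.2]
77 [ 649.15338546 -259.69100449]
top 0.9 [ 653.6 -258.     3.9]
top 0.81 [642.4  28.7  -2.6]
top 0.71 [639.1 -70.4  -7.9]
top 0.62 [459.7 112.3  -0. ]
61 [ 647.71071639 -256.91273591]
```

View pics/m3.png

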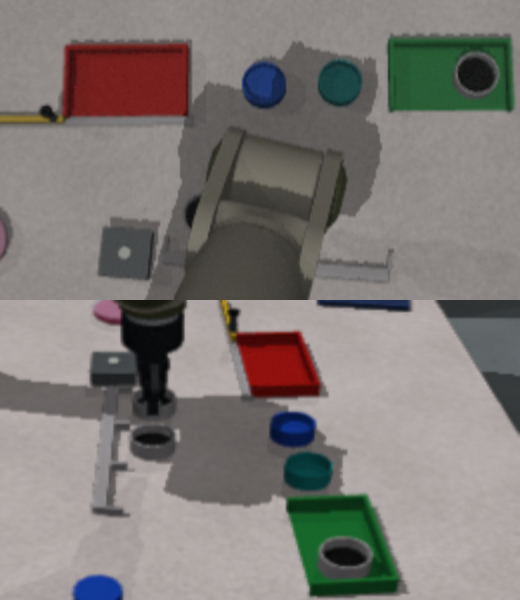

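The first cup lies inside the green bay at top pixel about (348,127), roughly mid-depth. Next is the middle cup, and the finger is already above it.

drive_tool:
  gripper: [1,1,1,1,1,1,1,1,1,1,1,1,1,1,1,1]
  offset:
    - [0,0.018,0]
    - [0,0.018,0]
    - [0,0.01,0]
    - [0,0.004,0]
    - [0,0,0]
    - [0,0,0.004]
    - [0,0,0.004]
    - [0,0,0.004]
    - [0,0,0.004]
    - [0,0,0.004]
    - [0,0,0.004]
    - [0,0,0.004]
    - [0,0,0.004]
    - [0,0,0.004]
    - [0,0,0.004]
    - [0,0,0.004]
  turn: [0,0,0,0,0,0,0,0,0,0,0,0,0,0,0,0]

```text
time_s: 11.67
eef_pos: [494.5, 9.3, 16.6]
ee_rot: [0.5, -0.5, 0.5, -0.5]
force: [-1.7, -0.5, 2.1]
grip_width: 0.003
```

drive_tool:
  gripper: [1,1,1]
  offset:
    - [0,0,0.004]
    - [0,0,0.004]
    - [0,0,0.004]
  turn: [0,0,0]

```text
time_s: 11.92
eef_pos: [506.6, 9.3, 16.6]
ee_rot: [0.5, -0.5, 0.5, -0.5]
force: [-1.4, 0.2, 1.4]
grip_width: -0.001
```

drive_tool:
  gripper: [1,1,1]
  offset:
    - [0,0,0.004]
    - [0,0,0.004]
    - [0,0,0.004]
  turn: [0,0,0]

```text
time_s: 12.17
eef_pos: [518.6, 9.3, 16.5]
ee_rot: [0.5, -0.5, 0.5, -0.5]
force: [-1.4, -1.2, 2.1]
grip_width: 0.004
```

drive_tool:
  gripper: [1,1,1,1,1]
  offset:
    - [0,0,0.004]
    - [0,0,0.004]
    - [0,0,0.004]
    - [0,0,0.004]
    - [0,0,0.004]
  turn: [0,0,0,0,0]

```text
time_s: 12.58
eef_pos: [538.6, 9.2, 16.6]
ee_rot: [0.5, -0.5, 0.5, -0.5]
force: [-1.5, 0.3, 1.5]
grip_width: 0.001
```

drive_tool:
  gripper: [1,1,1,1,1,1,1,1,1,1,1,1,1]
  offset:
    - [0,0,-0.004]
    - [0,0,-0.005]
    - [0,0,-0.003]
    - [-0.003,0,0]
    - [-0.005,0,0]
    - [-0.007,0,0]
    - [-0.009,0,0]
    - [-0.01,0,0]
    - [-0.01,0,0]
    - [-0.01,0,0]
    - [-0.01,0,0]
    - [-0.01,0,0]
    - [-0.01,0,0]
  turn: [0,0,0,0,0,0,0,0,0,0,0,0,0]

```text
time_s: 13.67
eef_pos: [526.2, 94.4, 16.6]
ee_rot: [0.5, -0.5, 0.5, -0.5]
force: [0.2, -2.9, 0.8]
grip_width: -0.002
```

drive_tool:
  gripper: [1,1,1,1,1,1,1,1,1,1,1,1,1,1]
  offset:
    - [-0.01,0,0]
    - [-0.01,0,0]
    - [-0.01,0,0]
    - [-0.01,0,0]
    - [-0.01,0,0]
    - [-0.01,0,0]
    - [-0.01,0,0]
    - [-0.01,0,0]
    - [-0.009,0,0]
    - [-0.006,0,0]
    - [-0.004,0,0]
    - [-0.003,0,0]
    - [-0.002,0,0]
    - [0,0,0]
  turn: [0,0,0,0,0,0,0,0,0,0,0,0,0,0]

```text
time_s: 14.83
eef_pos: [526.2, 197.4, 16.6]
ee_rot: [0.5, -0.5, 0.5, -0.5]
force: [0.8, -0.7, 0.6]
grip_width: 0.001
```

Run:
```python
from h import *
im,d=ctrl.capture('side'); s=ctrl.sense(); print(s['eef_pos'],s['force'],s['time_s'])
for o in ctrl.pinpoint('side','foot_a'): print(round(o['score'],2),c2w('side',o['centre']).round(1))
cv2.imwrite('pics/side4.png',cv2.resize(im[110:250,190:350,::-1],(685,600),interpolation=cv2.INTER_CUBIC))
im,d=ctrl.capture('top')
for o in ctrl.pinpoint('top','foot_a'): print(round(o['score'],2),c2w('top',o['centre']).round(1))
cv2.imwrite('pics/top4.png',cv2.resize(im[90:250,110:370,::-1],(780,480),interpolation=cv2.INTER_CUBIC))
```

```text
[526.21836307 197.2947036   16.56078079] [ 0.04015036 -0.20519971 -0.19066244] 14.8833
0.88 [ 648.4 -259.6   -0.7]
0.65 [5.260e+02 1.837e+02 3.000e-01]
0.63 [639.7 -77.5  -2.7]
0.59 [462.7 108.7   4.2]
0.93 [ 4.564e+02  1.127e+02 -3.000e-01]
0.87 [643.3  31.7  -0.9]
0.62 [640.2 -68.1  -3.6]
0.6 [ 4.685e+02 -4.452e+02  4.000e-01]
0.55 [ 653.3 -256.     1.7]
0.48 [527.9 185.5   1.9]
```

View pics/side4.png

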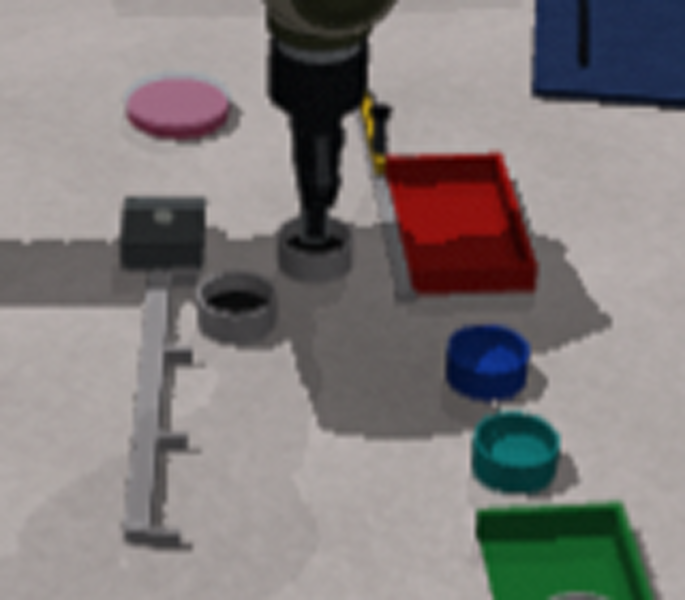

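View pics/top4.png

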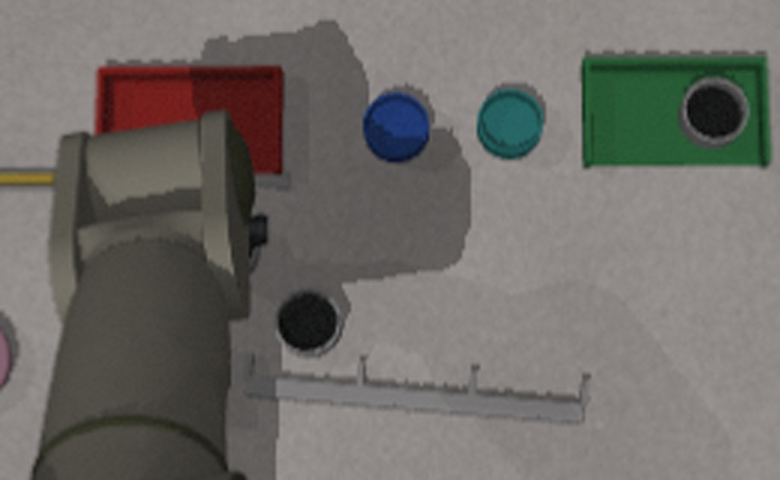

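drive_tool:
  gripper: [1,1,1,1,1,1,1,1,1,1,1,1,1,1,1,1,1]
  offset:
    - [0.006,0,0]
    - [0.005,0,0]
    - [0,0,0.003]
    - [0,0,0.005]
    - [0,0,0.007]
    - [0,0,0.009]
    - [0,0,0.01]
    - [0,0,0.01]
    - [0,0,0.01]
    - [0,0,0.01]
    - [0,0,0.01]
    - [0,0,0.01]
    - [0,0,0.01]
    - [0,0,0.01]
    - [0,0,0.01]
    - [0,0,0.008]
    - [0,0,0.006]
  turn: [0,0,0,0,0,0,0,0,0,0,0,0,0,0,0,0,0]

```text
time_s: 16.45
eef_pos: [654.9, 186.3, 16.3]
ee_rot: [0.5, -0.5, 0.5, -0.5]
force: [-1.8, -0.2, 0.5]
grip_width: 0.001
```

drive_tool:
  gripper: [1,1,1,1,1,1,1]
  offset:
    - [0,0,0.004]
    - [0,0,0.002]
    - [0,0,0.002]
    - [0,0,0]
    - [0,0,-0.004]
    - [0,0,-0.004]
    - [0,0,-0.003]
  turn: [0,0,0,0,0,0,0]

```text
time_s: 17.03
eef_pos: [650.6, 186.3, 16.7]
ee_rot: [-0.5, 0.5, -0.5, 0.5]
force: [0.3, -0.5, 0.1]
grip_width: -0.004
```

Run:
```python
from h import *
im,d=ctrl.capture('side'); s=ctrl.sense(); print(s['eef_pos'],s['force'],s['time_s'])
for o in ctrl.pinpoint('side','foot_a'): print(round(o['score'],2),c2w('side',o['centre']).round(1))
cv2.imwrite('pics/side5.png',cv2.resize(im[110:230,230:370,::-1],(700,600),interpolation=cv2.INTER_CUBIC))
```

```text
[650.26885765 186.39226035  16.72838866] [-0.52480668 -0.81680714  0.92187732] 17.0833
0.76 [ 647.2 -256.8   -2.9]
0.69 [636.2  27.6  -1.3]
0.67 [640.2 -73.5  -4.2]
0.61 [646.1 185.7  -2.7]
0.52 [458.7 106.4   3.4]
```

View pics/side5.png

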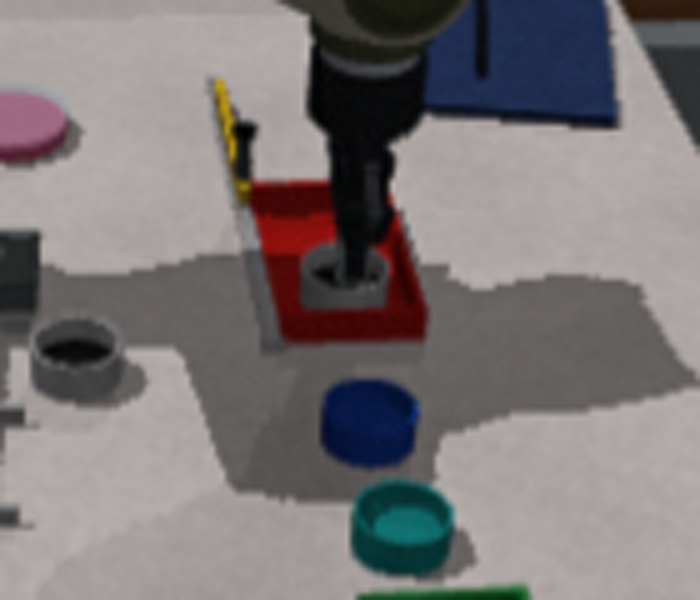

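drive_tool:
  gripper: [1,1,1,1,1,1,1,1,1,1,1,1,1,1,1]
  offset:
    - [0,-0.01,0]
    - [0,-0.02,0]
    - [0,-0.03,0]
    - [0,-0.02,0]
    - [0.0096,0,-0.024]
    - [0.0096,0,-0.024]
    - [0.0096,0,-0.024]
    - [0.0096,0,-0.024]
    - [0.0096,0,-0.024]
    - [0.0096,0,-0.024]
    - [0.0096,0,-0.024]
    - [0.0096,0,-0.024]
    - [0,0.015,0]
    - [0,0.015,0]
    - [0,0,0]
  turn: [0,0,0,0,0,0,0,0,0,0,0,0,0,0,0]

```text
time_s: 18.38
eef_pos: [458.2, 109.3, 65.6]
ee_rot: [0.499, -0.5, 0.501, -0.5]
force: [-1.0, -0.4, -1.0]
grip_width: -0.002
```

Run:
```python
from h import *
s=ctrl.sense(); print(s['eef_pos'],s['force'],s['time_s'])
im,d=ctrl.capture('top'); W=cloud('top',d)
from scipy.optimize import least_squares
for x,y in [(649,186)]:
        m=(np.hypot(W[...,0]-x,W[...,1]-y)<34)&(abs(W[...,2]-29)<3.5);P=W[m]
        print(m.sum(), least_squares(lambda p:np.hypot(P[:,0]-p[0],P[:,1]-p[1])-28.5,[x,y],loss='soft_l1',f_scale=2).x)
for o in ctrl.pinpoint('top','foot_a'): print(round(o['score'],2),c2w('top',o['centre']).round(1))
for q in ('bay_reject','gate_pin'):
  for o in ctrl.pinpoint('top',q): print(q,round(o['score'],2),c2w('top',o['centre']).round(1))
cv2.imwrite('pics/top6.png',cv2.resize(im[90:190,80:280,::-1],(800,400),interpolation=cv2.INTER_CUBIC))
```

```text
[458.24937251 109.27659814  65.58718106] [-0.98492491 -0.39982166 -1.04152927] 18.3833
47 [643.46045998 187.19729762]
0.87 [ 649.8 -257.2    3.4]
0.75 [6.469e+02 1.913e+02 1.000e-01]
0.66 [ 6.427e+02  3.260e+01 -3.000e-01]
0.55 [642.2 -68.   -5.3]
gate_pin 0.78 [592.4 320.8  57.5]
gate_pin 0.43 [ 3.887e+02  1.550e+01 -1.000e-01]
```

View pics/top6.png

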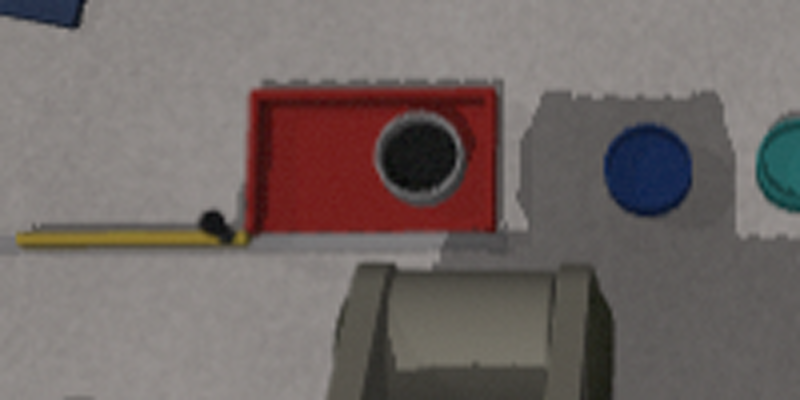

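The worn cup sits well inside the red bay at top pixel about (184,129), and the gate is still open. Now the third cup.

drive_tool:
  gripper: [1,1,1,1,1,1,1,1,1,1,1,1,1,1,1,1]
  offset:
    - [0,0.018,0]
    - [0,0.018,0]
    - [0,0.01,0]
    - [0,0.003,0]
    - [0,0,0]
    - [0,0,0.004]
    - [0,0,0.004]
    - [0,0,0.004]
    - [0,0,0.004]
    - [0,0,0.004]
    - [0,0,0.004]
    - [0,0,0.004]
    - [0,0,0.004]
    - [0,0,0.004]
    - [0,0,0.004]
    - [0,0,0.004]
  turn: [0,0,0,0,0,0,0,0,0,0,0,0,0,0,0,0]

```text
time_s: 19.92
eef_pos: [502.3, 109.6, 17.5]
ee_rot: [0.499, -0.501, 0.501, -0.499]
force: [-7.2, 0.1, 3.7]
grip_width: 0.001
```

drive_tool:
  gripper: [1,1,1]
  offset:
    - [0,0,0.004]
    - [0,0,0.004]
    - [0,0,0.004]
  turn: [0,0,0]

```text
time_s: 20.17
eef_pos: [514.3, 109.6, 17.5]
ee_rot: [0.499, -0.501, 0.501, -0.499]
force: [-7.0, -0.7, 4.7]
grip_width: -0.002
```

drive_tool:
  gripper: [1,1,1]
  offset:
    - [0,0,0.004]
    - [0,0,0.004]
    - [0,0,0.004]
  turn: [0,0,0]

```text
time_s: 20.42
eef_pos: [526.3, 109.6, 17.5]
ee_rot: [-0.499, 0.501, -0.501, 0.499]
force: [-6.3, -0.8, 4.0]
grip_width: 0.005
```

drive_tool:
  gripper: [1,1,1,1,1]
  offset:
    - [0,0,0.004]
    - [0,0,0.004]
    - [0,0,0.004]
    - [0,0,0.003]
    - [0,0,0.003]
  turn: [0,0,0,0,0]

```text
time_s: 20.83
eef_pos: [544.4, 109.6, 17.5]
ee_rot: [0.499, -0.501, 0.501, -0.499]
force: [-6.8, 1.3, 4.4]
grip_width: 0.001
```

drive_tool:
  gripper: [1,1,1,1,1,1,1,1,1,1,1,1,1,1,1]
  offset:
    - [0,0,-0.006]
    - [0,0,-0.006]
    - [0.005,0,0]
    - [0.008,0,0]
    - [0.011,0,0]
    - [0.014,0,0]
    - [0.014,0,0]
    - [0.014,0,0]
    - [0.014,0,0]
    - [0.014,0,0]
    - [0.014,0,0]
    - [0.014,0,0]
    - [0.014,0,0]
    - [0.014,0,0]
    - [0.014,0,0]
  turn: [0,0,0,0,0,0,0,0,0,0,0,0,0,0,0]

```text
time_s: 22.08
eef_pos: [532.9, -55.7, 17.5]
ee_rot: [0.5, -0.5, 0.501, -0.5]
force: [0.5, 4.1, 0.5]
grip_width: -0.003
```

drive_tool:
  gripper: [1,1,1,1,1,1,1,1,1,1,1,1,1,1]
  offset:
    - [0.014,0,0]
    - [0.014,0,0]
    - [0.014,0,0]
    - [0.014,0,0]
    - [0.014,0,0]
    - [0.014,0,0]
    - [0.014,0,0]
    - [0.014,0,0]
    - [0.011,0,0]
    - [0.008,0,0]
    - [0.005,0,0]
    - [0.004,0,0]
    - [0.002,0,0]
    - [0,0,0]
  turn: [0,0,0,0,0,0,0,0,0,0,0,0,0,0]

```text
time_s: 23.25
eef_pos: [533.1, -196.7, 17.6]
ee_rot: [-0.5, 0.5, -0.5, 0.5]
force: [0.1, 2.2, 0.4]
grip_width: 0.001
```

Run:
```python
from h import *
im,d=ctrl.capture('side'); s=ctrl.sense(); print(s['eef_pos'],s['force'],s['time_s'])
for o in ctrl.pinpoint('side','foot_a'): print(round(o['score'],2),c2w('side',o['centre']).round(1))
cv2.imwrite('pics/side7.png',cv2.resize(im[150:290,230:390,::-1],(685,600),interpolation=cv2.INTER_CUBIC))
```

```text
[ 533.16216343 -196.64182046   17.61918703] [-0.31745743  1.30919869  0.61158043] 23.3
0.91 [638.8 -78.9  -2.8]
0.84 [ 6.516e+02 -2.573e+02 -6.000e-01]
0.59 [ 536.6 -184.5    5.3]
0.48 [638.3  29.2  -0.8]
```

View pics/side7.png

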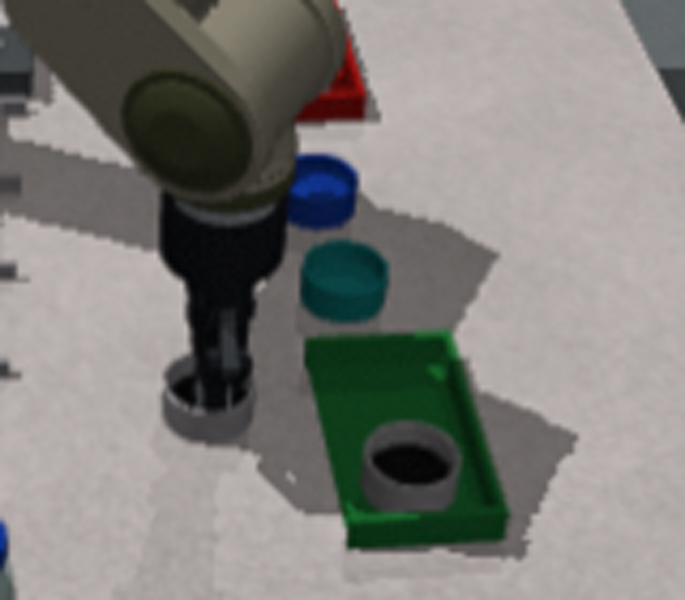

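drive_tool:
  gripper: [1,1,1,1,1,1,1,1,1,1,1,1]
  offset:
    - [-0.005,0,0]
    - [-0.005,0,0]
    - [0,0,0.005]
    - [0,0,0.008]
    - [0,0,0.011]
    - [0,0,0.012]
    - [0,0,0.012]
    - [0,0,0.012]
    - [0,0,0.012]
    - [0,0,0.012]
    - [0,0,0.012]
    - [0,0,0.012]
  turn: [0,0,0,0,0,0,0,0,0,0,0,0]

```text
time_s: 24.35
eef_pos: [641.3, -186.5, 17.3]
ee_rot: [0.499, -0.501, 0.501, -0.499]
force: [-6.5, -0.4, 3.1]
grip_width: -0.003
```

drive_tool:
  gripper: [1,1,1,1,1,1,1,1,1,1,1,1]
  offset:
    - [0,0,0.01]
    - [0,0,0.007]
    - [0,0,0.004]
    - [0,0,0.003]
    - [0,0,0.001]
    - [0,0,0]
    - [0,0,-0.006]
    - [0,0,-0.006]
    - [0,-0.01,0]
    - [0,-0.03,0]
    - [0,-0.03,0]
    - [0,-0.03,0]
  turn: [0,0,0,0,0,0,0,0,0,0,0,0]

```text
time_s: 25.35
eef_pos: [654.1, -186.6, 119.8]
ee_rot: [-0.5, 0.5, -0.5, 0.5]
force: [-0.0, -0.4, 0.4]
grip_width: 0.003
```

drive_tool:
  gripper: [1,1,1,1,1,1,1,1,1,1,1,1,1,1,1,1,1]
  offset:
    - [-0.0362,0,-0.0042]
    - [-0.0362,0,-0.0042]
    - [-0.0362,0,-0.0042]
    - [-0.0362,0,-0.0042]
    - [-0.0362,0,-0.0042]
    - [-0.0362,0,-0.0042]
    - [-0.0362,0,-0.0042]
    - [-0.0362,0,-0.0042]
    - [-0.0362,0,-0.0042]
    - [-0.0362,0,-0.0042]
    - [-0.0362,0,-0.0042]
    - [-0.0362,0,-0.0042]
    - [-0.0362,0,-0.0042]
    - [-0.0362,0,-0.0042]
    - [-0.0362,0,-0.0042]
    - [0,0,0]
    - [0,0,0]
  turn: [0,0,0,0,0,0,0,0,0,0,0,0,0,0,0,0,0]

```text
time_s: 26.77
eef_pos: [590.6, 358.2, 118.2]
ee_rot: [0.501, -0.5, 0.499, -0.499]
force: [-0.0, -0.2, 0.1]
grip_width: 0.001
```

Run:
```python
from h import *
s=ctrl.sense(); print(s['eef_pos'],s['force'],s['time_s'])
for c in ['top','side']:
    im,d=ctrl.capture(c); save(im,c+'8.png')
    for q in ('foot_a','bay_reject','bay_pass','gate_pin'):
        for o in ctrl.pinpoint(c,q): print(c,q,round(o['score'],2),c2w(c,o['centre']).round(1))
a=cv2.imread('pics/top8.png')[90:190,80:380]; b=cv2.imread('pics/side8.png')[100:280,220:400]
cv2.imwrite('pics/top8c.png',cv2.resize(a,(798,266),interpolation=cv2.INTER_CUBIC)); cv2.imwrite('pics/side8c.png',cv2.resize(b,(600,600),interpolation=cv2.INTER_CUBIC))
```

```text
[590.64351169 358.1619693  118.18297577] [-0.0357083  -0.19564956  0.08985009] 26.7667
top foot_a 0.97 [ 648. -255.    3.]
top foot_a 0.79 [ 6.477e+02 -1.840e+02 -4.000e-01]
top foot_a 0.66 [6.429e+02 3.260e+01 4.000e-01]
top foot_a 0.63 [639.4 -70.6  -6.2]
top bay_reject 0.94 [638.6 222.5  -0.7]
top bay_pass 0.93 [ 649.8 -223.5    0.8]
top gate_pin 0.5 [593.3 319.3  59.7]
top gate_pin 0.17 [3.873e+02 1.770e+01 1.000e-01]
side foot_a 0.92 [ 647.3 -258.7   -1.8]
side foot_a 0.77 [ 652.6 -186.2    3. ]
side foot_a 0.72 [ 6.346e+02  2.890e+01 -4.000e-01]
side foot_a 0.68 [6.448e+02 1.846e+02 6.000e-01]
side foot_a 0.66 [644.1 218.5   0.8]
side foot_a 0.54 [638.5 -75.1  -3. ]
side bay_reject 0.57 [6.442e+02 2.213e+02 3.000e-01]
side gate_pin 0.61 [588.1 313.1  56.3]
```

View pics/top8c.png

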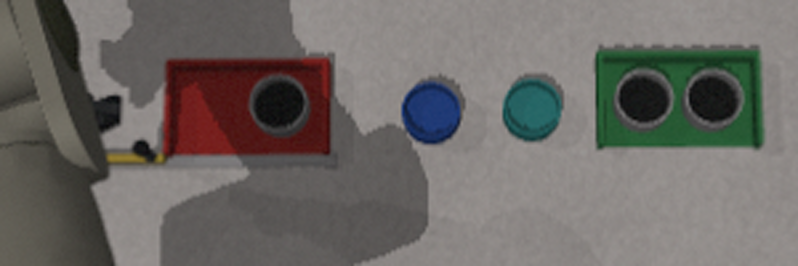

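View pics/side8c.png

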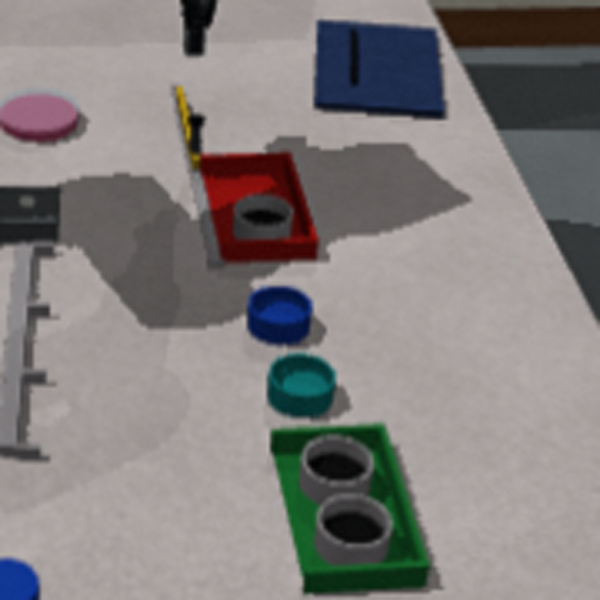

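All three cups are inside their bays: two grippy in green at top pixels about (322,127) and (348,127), one slippery in red at about (184,129). The gate is still open and the finger is on the +y side of the pin. Now I shut the gate.

drive_tool:
  gripper: [1,1,1,1,1,1,1,1,1,1,1]
  offset:
    - [0,0.02,0]
    - [0,0.025,0]
    - [0,0.025,0]
    - [0,0.01,0]
    - [0,0,0.001]
    - [0.006,0,0]
    - [0.006,0,0]
    - [0.006,0,0]
    - [0.006,0,0]
    - [0.006,0,0]
    - [0.006,0,0]
  turn: [0,0,0,0,0,0,0,0,0,0,0]

```text
time_s: 28.18
eef_pos: [592.6, 320.0, 38.5]
ee_rot: [0.5, -0.499, 0.5, -0.5]
force: [1.9, 2.0, 0.9]
grip_width: -0.001
```

Run:
```python
from h import *
im,d=ctrl.capture('side'); s=ctrl.sense(); print(s['eef_pos'],s['force'],s['time_s'])
for o in ctrl.pinpoint('side','gate_pin'): print(round(o['score'],2),c2w('side',o['centre']).round(1))
cv2.imwrite('pics/side9.png',cv2.resize(im[90:190,230:350,::-1],(720,600),interpolation=cv2.INTER_CUBIC))
```

```text
[592.62776388 318.91143264  38.1572752 ] [-0.16887758  0.66660441  1.37450331] 28.2333
0.39 [589.7 293.4  58.2]
0.27 [ 6.448e+02  1.830e+02 -5.000e-01]
```

View pics/side9.png

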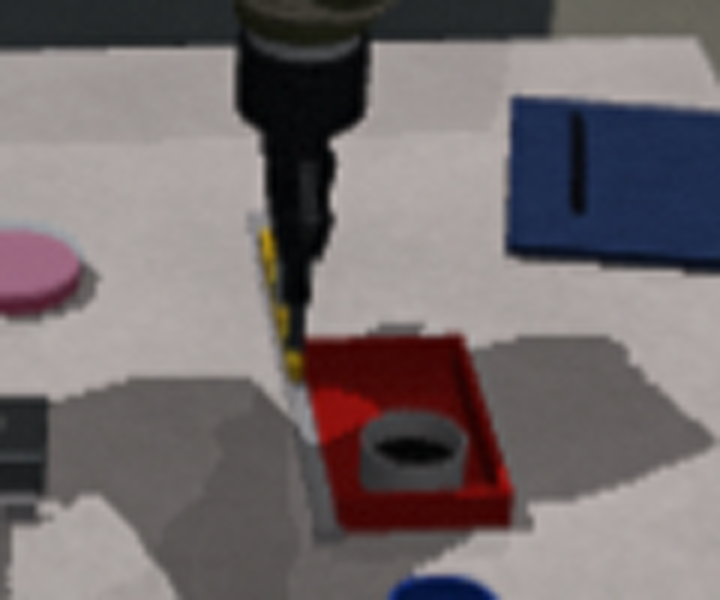

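drive_tool:
  gripper: [1,1,1,1,1,1,1,1,1,1,1,1]
  offset:
    - [0.009,0,0]
    - [0.01,0,0]
    - [0.01,0,0]
    - [0.01,0,0]
    - [0.01,0,0]
    - [0.01,0,0]
    - [0.01,0,0]
    - [0.01,0,0]
    - [0.01,0,0]
    - [0.01,0,0]
    - [0.008,0,0]
    - [0.005,0,0]
  turn: [0,0,0,0,0,0,0,0,0,0,0,0]

```text
time_s: 29.28
eef_pos: [592.2, 207.2, 37.5]
ee_rot: [0.5, -0.5, 0.5, -0.5]
force: [0.6, 2.5, 2.5]
grip_width: 0.001
```

drive_tool:
  gripper: [1,1,1,1]
  offset:
    - [0.004,0,0]
    - [0.004,0,0]
    - [0.004,0,0]
    - [0.003,0,0]
  turn: [0,0,0,0]

```text
time_s: 29.62
eef_pos: [592.2, 193.2, 37.5]
ee_rot: [-0.5, 0.5, -0.5, 0.5]
force: [0.3, 2.2, 2.2]
grip_width: 0.001
```

drive_tool:
  gripper: [1,1,1]
  offset:
    - [0.003,0,0]
    - [0.003,0,0]
    - [0.002,0,0]
  turn: [0,0,0]

```text
time_s: 29.87
eef_pos: [592.2, 185.2, 37.5]
ee_rot: [0.5, -0.5, 0.5, -0.5]
force: [-0.5, 1.4, 0.9]
grip_width: -0.001
```

Force is steady at about 2 N, so the stop isn't reached yet. I carry on in small steps.

drive_tool:
  gripper: [1,1,1]
  offset:
    - [0.003,0,0]
    - [0.003,0,0]
    - [0.002,0,0]
  turn: [0,0,0]

```text
time_s: 30.12
eef_pos: [592.2, 177.1, 37.5]
ee_rot: [0.5, -0.5, 0.5, -0.5]
force: [-0.5, 5.6, 1.5]
grip_width: -0.001
```

drive_tool:
  gripper: [1,1,1]
  offset:
    - [0.002,0,0]
    - [0.002,0,0]
    - [0.001,0,0]
  turn: [0,0,0]

```text
time_s: 30.37
eef_pos: [592.1, 176.4, 37.8]
ee_rot: [0.502, -0.498, 0.501, -0.499]
force: [1.6, 29.2, -1.6]
grip_width: -0.005
```

Run:
```python
from h import *
im,d=ctrl.capture('side'); s=ctrl.sense(); print(s['eef_pos'],s['force'],s['time_s'])
for o in ctrl.pinpoint('side','gate_pin'): print(round(o['score'],2),c2w('side',o['centre']).round(1))
cv2.imwrite('pics/side10.png',cv2.resize(im[110:210,230:350,::-1],(720,600),interpolation=cv2.INTER_CUBIC))
```

```text
[592.156828   176.47464266  37.76935743] [ 2.21983821 24.64650266 -0.76126987] 30.4167
0.52 [588.8 152.4  58.7]
```

View pics/side10.png

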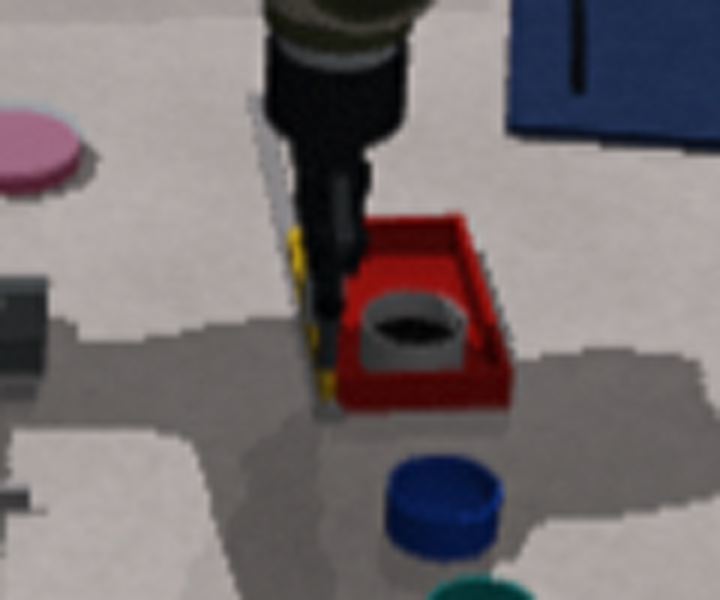

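The gate is against its stop: its leading end is at the bay's near corner and the force jumped to 29 N. I back off and lift clear.

drive_tool:
  gripper: [1,1,1,1,1,1,1,1,1,1,1,1,1,1,1]
  offset:
    - [-0.004,0,0]
    - [-0.006,0,0]
    - [-0.01,0,0]
    - [0,0,0]
    - [0,-0.02,0]
    - [0,-0.03,0]
    - [0,-0.03,0]
    - [0,-0.03,0]
    - [0,-0.03,-0.03]
    - [0,0,-0.03]
    - [0,0,-0.03]
    - [0,0,-0.03]
    - [0,0,-0.03]
    - [0,0,0]
    - [0,0,0]
  turn: [0,0,0,0,0,0,0,0,0,0,0,0,0,0,0]

```text
time_s: 31.72
eef_pos: [442.2, 192.4, 177.5]
ee_rot: [0.5, -0.5, 0.5, -0.5]
force: [0.9, 0.1, 1.1]
grip_width: 0.003
```

Run:
```python
from h import *
s=ctrl.sense(); print(s['eef_pos'],s['force'],s['time_s'])
for c in ['top','side']:
    im,d=ctrl.capture(c); save(im,c+'11.png')
    for q in ('foot_a','bay_reject','bay_pass','gate_pin','dish','bottle','lens'):
        for o in ctrl.pinpoint(c,q): print(c,q,round(o['score'],2),c2w(c,o['centre']).round(1))
a=cv2.imread('pics/top11.png')[90:190,80:380]; b=cv2.imread('pics/side11.png')[100:280,220:400]
cv2.imwrite('pics/top11c.png',cv2.resize(a,(798,266),interpolation=cv2.INTER_CUBIC)); cv2.imwrite('pics/side11c.png',cv2.resize(b,(600,600),interpolation=cv2.INTER_CUBIC))
```

```text
[442.19739916 192.39899577 177.50748657] [0.89392469 0.1256732  1.11190135] 31.7167
top foot_a 0.83 [ 650.6 -184.9   -1.3]
top foot_a 0.8 [ 652.5 -259.     5.9]
top foot_a 0.77 [647.  189.2   1.8]
top foot_a 0.69 [642.9 -70.1  -5.7]
top foot_a 0.66 [644.2  31.1  -2.8]
top bay_reject 0.96 [642.  220.9  -1.1]
top bay_pass 0.81 [ 649.1 -226.     1.1]
top gate_pin 0.64 [592.4 157.3  59.1]
top dish 0.86 [ 4.25e+02  4.23e+02 -4.00e-01]
top bottle 0.9 [ 3.734e+02 -3.809e+02 -2.000e-01]
top lens 0.5 [ 466.9 -449.1    0.8]
side foot_a 0.92 [640.2 -76.6  -5.4]
side foot_a 0.68 [ 649.1 -257.9   -0.8]
side foot_a 0.53 [ 6.519e+02 -1.862e+02 -1.000e-01]
side foot_a 0.5 [ 6.469e+02  1.869e+02 -3.000e-01]
side foot_a 0.5 [635.3  25.2   2. ]
side bay_reject 0.73 [646.5 220.1  -3.2]
side bay_pass 0.8 [ 646.7 -222.5   -0.7]
side gate_pin 0.59 [586.6 152.6  58.3]
side gate_pin 0.58 [ 6.544e+02 -1.891e+02  3.000e-01]
side dish 0.56 [427.5 421.   -0.8]
side bottle 0.78 [ 369.7 -376.7   -4.2]
side lens 0.56 [ 467.8 -446.     1.7]
```

View pics/top11c.png

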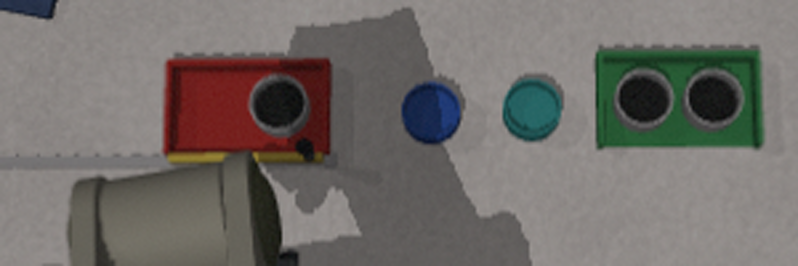

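View pics/side11c.png

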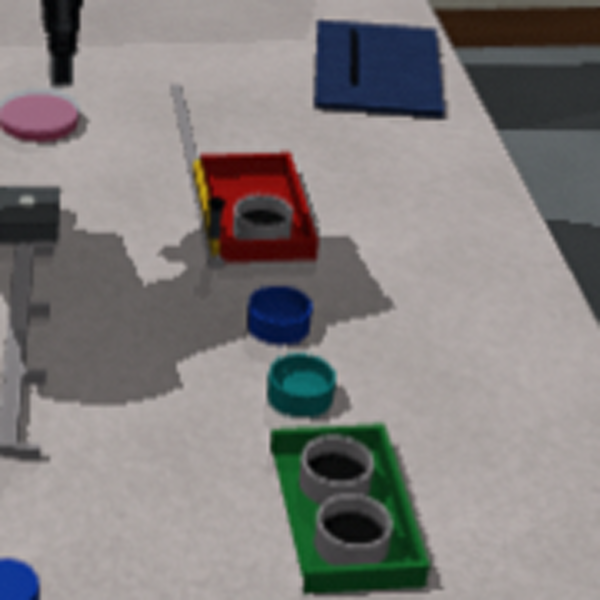

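```bash
python3 -c "
from h import *
print(ctrl.finish_job(), ctrl.sense()['time_s'])"
```

```text
the job is handed in; nothing more can be done
the job is handed in; nothing more can be done
```

I sorted all three cups, shut the gate and handed the job in at about 32 s of the 72 s allowed; no verdict was reported.

- **Sorting:** The two outer cups dragged at about 6.5 N and 6.8 N, so they grip and went into the green bay. The middle cup dragged at about 1.5 N, so it is slippery and went into the red bay.
- **Gate:** I pushed it by its pin until the force jumped from about 2 N to 29 N at the stop, then backed off and lifted clear. I measured about 164 mm of pin travel. The exact joint value wasn't readable, but the force jump and the bar spanning the whole mouth show it is shut.
- **Last pictures:** All three cups lie flat and well inside their bays. The two green cups are about 37 mm either side of mid-width, and all three sit near mid-depth. The dish, jar and lens are unmoved within the cameras' measuring error, and the arm touches nothing.
- **Disagreements:** Camera estimates of the same cup differed by up to about 6 mm. I also got a sign wrong early on for where a dragged cup sits relative to the finger. I noticed it from a picture before that cup reached the bay and corrected the moves.

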